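Cover the white mug by the sink

TASK

Cover the white mug to keep the flies out: pick up the large green cover by its knob and lower it right down onto the mug before letting go (do not drop it), so that it sits centred, fully seated and level on the rim. Leave the mug standing where it is, and leave the measuring cup and the small yellow lid alone.

Things in the scene. Friction and masses are not known exactly. Their poses are not given: they have to be found in the camera images.
- cover: loose mug cover lying right way up: green disc 104 mm across, 5 mm thick; black upright round knob 24 mm diameter, 28 mm tall on its centre; round boss 52 mm diameter, 8 mm deep underneath. Origin: centre of the boss's underside; z up. Disc 8 to 13 mm, knob 13 to 41 mm above the origin. About 90 g. Seated, the disc lies on the mug's rim, the boss inside the mouth with 12 mm play all round.
- mug: the white ceramic mug, standing upright and loose: rim 84 mm outside and 76 mm inside diameter, 80 mm tall, about 350 g, one loop handle on its +y side reaching to at most 80 mm from the axis. Origin: centre of its underside, so the rim is 80 mm above it; z up.
- measuring_cup: an open, grey metal (aluminium) measuring cup, not to be covered: cone-sided, 76 mm across the rim, 60 mm tall, loose, with a short flat handle on its +y side reaching 82 mm from the axis near the rim. Origin: centre of its underside; z up.
- small_lid: a smaller yellow lid (the wrong one: it would fall into the mug): disc 64 mm across with a black knob 20 mm in diameter, 41 mm tall in all, loose. Origin: centre of its underside; z up.
Not all that is in view belongs to the job. What is shaped like the mug but orange is not meant. Of the things that look like the cover, take the one that is nearest to the robot's base at the start.

How it is judged:
On the way:
1. the green cover, still held, is lowered to within 20 mm of its seat over the mug (contact force between the fingers and cover above 0.3 N and horizontal distance between cover and mug below 0.02 m and z of cover in the frame of mug between 0.06 and 0.092 m), for 0.1 s.
At the end, for the whole second after the job is handed in: The green cover rests released and still on the white mug, within 14 mm of centre, down on the rim within 2.5 mm, level within 10 degrees; the mug is upright (within 5 degrees) and within 40 mm of its start, the measuring cup and small yellow lid within 30 mm of theirs (horizontal distance between cover and mug below 0.014 m and z of cover in the frame of mug between 0.068 and 0.0745 m and angle between the z axis of cover and the z axis of mug, either way round below 0.175 rad and angle between cover's own z axis and vertical below 0.175 rad and angle between mug's own z axis and vertical below 0.1 rad and distance of mug from where it was at the start of the episode below 0.04 m and distance of each of measuring_cup, small_lid from where it was at the start of the episode below 0.03 m and linear speed of cover below 0.03 m/s); the robot touches nothing.
It fails at once if the white mug is tipped by more than 20 degrees (angle between mug's own z axis and vertical above 0.35 rad).
It fails at once if the measuring cup is moved by 30 mm or more (distance of measuring_cup from where it was at the start of the episode above 0.03 m).
It fails at once if the small yellow lid is moved by 30 mm or more (distance of small_lid from where it was at the start of the episode above 0.03 m).
It also fails if it takes over 38 s, if anything falls off the work surface, if the arm or the gripper's body presses on something with over 40 N, if the wrist force passes 120 N, or if a joint passes its speed limit or range.

ROBOT

A 6-joint arm with a two-finger parallel gripper is mounted at the origin on the work surface. World frame = base frame: x ahead of the robot, y to its left, z up, the work surface at z = 0. Lengths are in m, angles in rad, forces in N, time in s.
With the tool pointing down it reaches from about 0.375 to 0.75 m from the base axis. Payload 9 kg.
Tool frame: the origin (TCP) lies midway between the tips of the shut fingers; the grasp point (between the pads) lies 19 mm behind it; z points along the fingers, y is the line along which they close (so a half turn about z gives the same grasp; the last joint's range is limited). The gripper opens to 85 mm and grips with 20 to 120 N. Pads are 22 mm wide; open, the fingers measure 114 mm over their backs; the gripper's body (76 mm by 85 mm) begins 54 mm behind the grasp point. The pads swing forward as they close: fully open they stand 13 mm farther back than shut.
Start: joints at [-0.218, 0.104, 0.097, 1.564, 0, 1.353], TCP at [0.6, 0, 0.231] pointing down, gripper open.
Joint ranges: [-2.99, 2.99], [-0.84, 1.86], [-1.1, 1.16], [-1.84, 2.11], [-1.51, 1.56], [-3.14, 3.14]. Speed limits (rad/s): [2.22, 2.22, 2.57, 3.14, 3.14, 3.14].

INTERFACE

Orientations are given as a unit quaternion [x, y, z, w].
In Python, from workcell import monitor, cams, ticket gives the robot as it stands. The module is installed in compiled form; this text tells all that it offers.
- The arm moves only by the tool move_arm, never from a script. Its argument "deltas" is one flat list of numbers, 7 for each row, row after row: the shift along the tool's x, y, z in mm, then the turn, a rotation vector about the tool's x, y, z in rad, then the opening, from -1 (shut) to 1 (fully open). In form: [x, y, z, rx, ry, rz, gripper, x, y, z, rx, ry, rz, gripper, ...]. A call has 1 to 12 rows; each row is the pose to reach, as a shift and turn from the pose commanded when the call began, along the tool's axes at that moment; what a row does not reach only later rows make up. A row lasts 1/12 s, in which the tool goes at most 41.7 mm and 7.16 degrees, less where a joint would pass 70% of its speed; a pose out of reach is approached as far as the arm can. A call with a gripper value outside its range is refused whole. The fingers move at their own pace and stop on an object; "newtons" is the grip in N (left out, the last holds). Time passes only in rows, so rows that repeat a pose let the fingers close. It gives the time, the measured TCP pose, the force, the opening and the grip force at its end, in the units of the state.
- monitor.state(): the state, without advancing time (a new reading comes with each control period).
- cams.get_image(name): name is "scene" or "side" or "wrist"; returns a dict with "image" (420x560x3 uint8, red, green, blue), "z_map" (420x560 float32, m along the optical axis (not along the pixel's ray), 0 where there is no reading), "fovy" (degrees; the focal length in pixels is half the picture's height over the tangent of half this angle, whatever the lens; pixels are square), "cx", "cy" (the principal point, pixels), "R" (3x3) and "t" (3): a world point X has camera coordinates R X + t. Camera axes: x right, y down, z forward; pixel columns grow to the right and rows downward; lengths in m; the calibration is good to about 2 mm. The wrist camera is an equidistant fisheye: a pixel r from the principal point sees the ray r / f radians off the axis. A picture is of the moment at which its call begins.
- ticket.finish_job(): hands the job in; it is judged then, once.
The state is a dict: "clock": time; "joint_positions": joint angles; "joint_vel": joint speeds; "joint_efforts": joint torques, N m; "position": TCP position; "ee_rot": TCP orientation; "force": force on the tool from outside, world axes, zero at the start; "moment": the same for the moment, N m; "gripper_width": finger opening in m; "gripper_force": force on a finger pad.
Only numpy, scipy, OpenCV 4.12 (cv2) and the standard library are available. Lean on these libraries where they do the work, as an engineer would, in place of code of your own. Each camera call takes 0.05 s, during which the arm holds its last target. There are 200 camera calls.

## Working session

There is one attempt and no reset: what is moved stays moved. The work goes in short steps, Python scripts to look and compute and a tool call to move; the robot and the scene stay as the last step left them, time stands still between calls to the robot, and variables do not carry over. Pictures are saved under pics/ and viewed, at most 10 in all, crops included, and the job is handed in when it is done.

Besides the shell and the picture viewer there is one more tool, called after "Emit:" as a command line: name --argument value ..., lists and objects as JSON in quotes. move_arm: Moves the arm, as the interface text tells. Its arguments: {"type":"object","properties":{"deltas":{"type":"array","items":{"type":"number"}},"newtons":{"type":"number"}},"required":["deltas"]}

```bash
mkdir -p pics
cat > h.py <<'E'
import numpy as np, cv2
from workcell import monitor, cams, ticket
def grab(n,name):
    d=cams.get_image(n); cv2.imwrite(f'pics/{name}.png',d['image'][:,:,::-1]); np.savez(f'pics/{name}.npz',**d); return d
def world(d):
    H,W=d['z_map'].shape; f=H/2/np.tan(np.radians(float(d['fovy']))/2)
    u,v=np.meshgrid(np.arange(W),np.arange(H)); z=d['z_map']
    P=np.stack([(u-d['cx'])/f*z,(v-d['cy'])/f*z,z],-1)
    X=(P-d['t'])@d['R']; X[z==0]=np.nan; return X
E
python3 - <<'E'
from h import *
a=grab('scene','s0');b=grab('side','d0')
cv2.imwrite('pics/both.png',cv2.resize(np.vstack([a['image'],b['image']])[:,:,::-1],None,fx=.71,fy=.71))
s=monitor.state();print(s['position'],s['ee_rot'],s['gripper_width'],s['clock'])
E
```

```text
[5.99712331e-01 5.50548565e-05 2.30625136e-01] [ 7.07118574e-01  7.07094752e-01 -3.08339184e-04 -4.88732390e-04] 0.08539531756195834 0.1
```

View pics/s0.png

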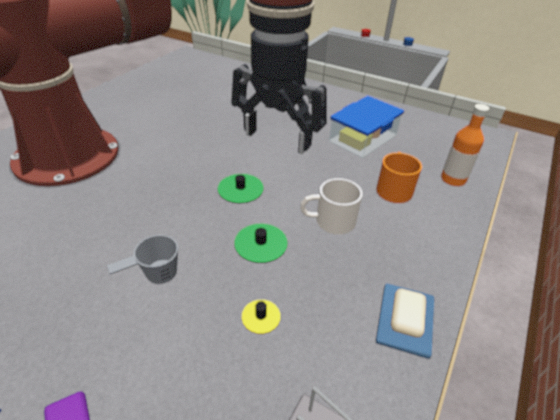

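View pics/d0.png

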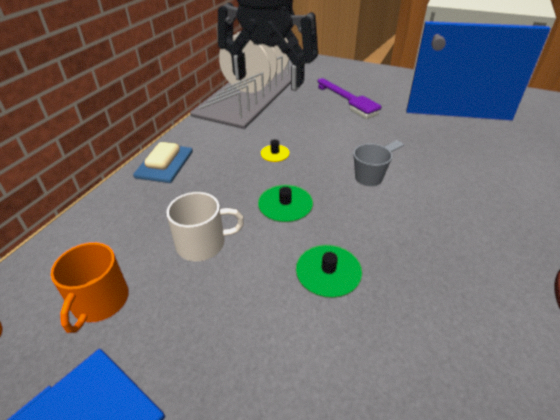

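Candidates in the scene image: green covers at (240,187) and (261,241), and the yellow lid at (261,315), which is the wrong one. Mugs: white at (339,205) and orange at (399,177), which is the wrong one. I'll measure both covers' distances from the base and crop the nearer one.

Run:
```python
from h import *
for n in('s0','d0'):
    d=dict(np.load(f'pics/{n}.npz')); X=world(d); im=d['image']
    hsv=cv2.cvtColor(im,cv2.COLOR_RGB2HSV)
    for nm,lo,hi in(('green',(45,120,60),(75,255,255)),('yellow',(25,150,100),(33,255,255))):
        m=cv2.inRange(hsv,lo,hi); k,L,st,c=cv2.connectedComponentsWithStats(m)
        for i in range(1,k):
            if st[i,4]<150: continue
            q=X[L==i]; q=q[(np.abs(q[:,2])<.03)]
            if len(q)<100: continue
            x,y=q[:,0],q[:,1]; ce=cv2.minEnclosingCircle(q[:,:2].astype(np.float32))
            # knob: dark points nearby
            D=np.hypot(X[...,0]-ce[0][0],X[...,1]-ce[0][1])
            kn=X[(D<.04)&(X[...,2]>.028)&(X[...,2]<.06)&(hsv[...,2]<80)]
            print(n,nm,c[i].round(),'circ',np.round(ce[0],4),round(ce[1],4),'z',np.median(q[:,2]).round(4),'dist',np.hypot(*ce[0]).round(3),'knob',np.round((kn.min(0)+kn.max(0))/2,4),kn[:,2].max().round(4))
    # things with z>.06 that are white: mug rim
    r=(220,260,170,240) if n=='d0' else (170,240,300,370)
    if n=='d0': r=(180,265,160,250)
    m=np.zeros(im.shape[:2],bool); m[r[0]:r[1],r[2]:r[3]]=1
    q=X[m&(X[...,2]>.074)&(X[...,2]<.088)]
    ce=cv2.minEnclosingCircle(q[:,:2].astype(np.float32)); print(n,'mug rim',ce,q[:,2].max(),len(q))
    hq=X[m&(X[...,2]>.02)&(X[...,2]<.088)]; dd=np.hypot(*(hq[:,:2]-ce[0]).T); h=hq[(dd>.055)&(dd<.085)]; print('handle',h.mean(0).round(3))
    q=X[(X[...,2]>.05)&(X[...,2]<.066)&(np.hypot(X[...,0]-.4,X[...,1]+.0)<.6)]
d=np.load('pics/s0.npz')['image'][150:280,200:380,::-1]; cv2.imwrite('pics/c.png',cv2.resize(d,None,fx=4,fy=4,interpolation=2))
```

```text
s0 green [240. 189.] circ [0.4483 0.1124] 0.0518 z 0.0135 dist 0.462 knob [0.4502 0.1107 0.0354] 0.0428
s0 green [260. 244.] circ [ 0.5771 -0.0058] 0.0514 z 0.0137 dist 0.577 knob [ 0.578  -0.0075  0.0359] 0.0436
s0 yellow [259. 318.] circ [ 0.6659 -0.1462] 0.0306 z 0.0138 dist 0.682 knob [ 0.6668 -0.1476  0.0359] 0.0438
s0 mug rim ((0.6715791821479797, 0.14051634073257446), 0.04333307594060898) 0.08279640612555932 368
handle [0.617 0.1   0.047]
d0 green [285. 204.] circ [ 0.5733 -0.0039] 0.0519 z 0.014 dist 0.573 knob [ 0.5721 -0.0023  0.0358] 0.0434
d0 green [328. 271.] circ [0.4449 0.1146] 0.0521 z 0.0139 dist 0.459 knob [0.4441 0.1156 0.036 ] 0.0439
d0 yellow [275. 154.] circ [ 0.662  -0.1444] 0.0319 z 0.014 dist 0.678 knob [ 0.6611 -0.1437  0.0359] 0.0435
d0 mug rim ((0.6677871942520142, 0.14019274711608887), 0.04314790293574333) 0.08254345313098801 548
handle [0.611 0.105 0.046]
```

View pics/c.png

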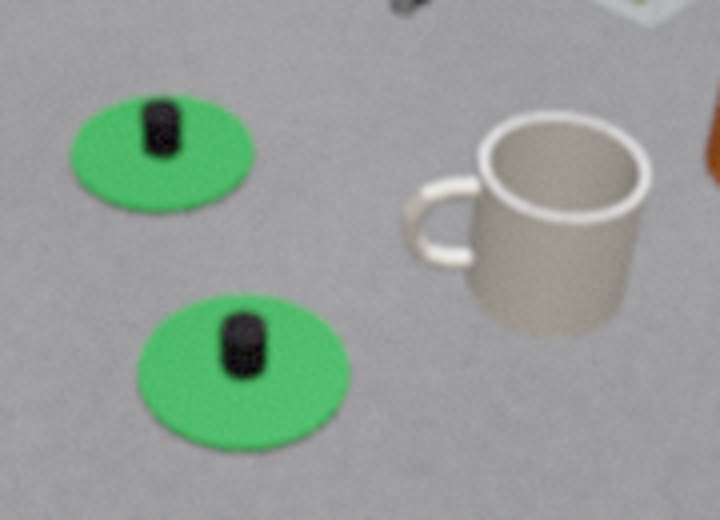

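The crop shows the nearer cover at crop (162,150), about 0.46 m from the base, which is the one to take. The farther cover is at (243,370), and the white mug's rim is centred near (565,167). I'll go above the near cover.

Emit:
move_arm --deltas '[23,-31,10,0,0,0,1,46,-62,20,0,0,0,1,69,-93,40,0,0,0,1,92,-124,60,0,0,0,1,113,-153,80,0,0,0,1,113,-153,100,0,0,0,1,113,-153,100,0,0,0,1,113,-153,100,0,0,0,1,113,-153,100,0,0,0,1]' --newtons 40

```text
clock: 0.85
position: [0.4481, 0.1125, 0.1325]
ee_rot: [0.707, 0.707, 0.0, 0.001]
force: [-0.7, -0.4, 0.4]
gripper_width: 0.0853
gripper_force: 0.0
```

Run:
```python
from h import *
d=grab('wrist','w1'); s=monitor.state(); print(s['position'],s['ee_rot'],s['force'],s['clock'])
H,W=d['z_map'].shape; f=H/2/np.tan(np.radians(float(d['fovy']))/2)
u,v=np.meshgrid(np.arange(W),np.arange(H)); a,b=u-d['cx'],v-d['cy']; r=np.hypot(a,b)+1e-9; t=np.tan(r/f)
z=d['z_map']; P=np.stack([a/r*t*z,b/r*t*z,z],-1); X=(P-d['t'])@d['R']
hsv=cv2.cvtColor(d['image'],cv2.COLOR_RGB2HSV)
g=(cv2.inRange(hsv,(45,120,60),(75,255,255))>0)&(z>0)&(X[...,2]<.03)&(np.hypot(X[...,0]-.446,X[...,1]-.113)<.08)
print(cv2.minEnclosingCircle(X[g][:,:2].astype(np.float32)),g.sum())
k=X[(z>0)&(X[...,2]>.036)&(X[...,2]<.05)&(np.hypot(X[...,0]-.446,X[...,1]-.113)<.03)]
print(k.min(0),k.max(0),len(k))
```

```text
[0.44844623 0.11236521 0.13280269] [7.07443046e-01 7.06769717e-01 5.96514972e-04 7.40298987e-04] [ 0.29483341 -0.46106782  0.55378851] 0.9
((0.4444677531719208, 0.11150191724300385), 0.05458114668726921) 10051
[0.43363774 0.10305462 0.03600237] [0.45595831 0.12630244 0.04262932] 723
```

View pics/w1.png

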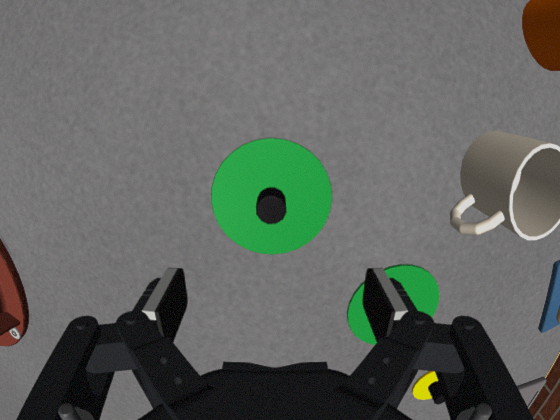

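The wrist view shows the cover disc centred at (271,196) with the knob at (271,206), clear between the fingers. The knob agrees with the estimate to within 2 mm, so I descend.

Emit:
move_arm --deltas '[1,-1,30,0,0,0,1,1,-1,60,0,0,0,1,1,-1,85,0,0,0,1,1,-1,100,0,0,0,1,1,-1,107,0,0,0,1,1,-1,112,0,0,0,1,1,-1,112,0,0,0,1,1,-1,112,0,0,0,1]'

```text
clock: 1.57
position: [0.4471, 0.1138, 0.0206]
ee_rot: [0.707, 0.707, 0.001, 0.001]
force: [-0.2, -0.2, 0.6]
gripper_width: 0.0853
gripper_force: 0.0
```

Emit:
move_arm --deltas '[0,0,4,0,0,0,1,0,0,4,0,0,0,0,0,0,4,0,0,0,-0.4,0,0,4,0,0,0,-1,0,0,4,0,0,0,-1,0,0,4,0,0,0,-1,0,0,4,0,0,0,-1,0,0,4,0,0,0,-1,0,0,4,0,0,0,-1,0,0,4,0,0,0,-1]'

```text
clock: 2.4
position: [0.4463, 0.114, 0.0156]
ee_rot: [0.707, 0.707, 0.0, 0.0]
force: [-0.3, 0.1, 4.0]
gripper_width: 0.0228
gripper_force: 39.5
```

Gripped: opening 22.8 mm at 39.5 N. Next is the lift.

Emit:
move_arm --deltas '[0,0,-10,0,0,0,-1,0,0,-25,0,0,0,-1,0,0,-45,0,0,0,-1,0,0,-70,0,0,0,-1,0,0,-95,0,0,0,-1,0,0,-115,0,0,0,-1,0,0,-125,0,0,0,-1,0,0,-130,0,0,0,-1,0,0,-130,0,0,0,-1,0,0,-130,0,0,0,-1]'

```text
clock: 3.23
position: [0.4456, 0.114, 0.1443]
ee_rot: [0.707, 0.707, -0.0, -0.0]
force: [-0.2, 0.1, -1.6]
gripper_width: 0.0225
gripper_force: 39.3
```

Run:
```python
from h import *
for n in('scene','side'):
    d=grab(n,'l_'+n); X=world(d); hsv=cv2.cvtColor(d['image'],cv2.COLOR_RGB2HSV)
    g=(cv2.inRange(hsv,(45,120,40),(75,255,255))>0)&(X[...,2]>.08)
    q=X[g]
    if len(q): 
        c=np.linalg.lstsq(np.c_[q[:,:2]-q[:,:2].mean(0),np.ones(len(q))],q[:,2],rcond=None)[0]
        print(n,cv2.minEnclosingCircle(q[:,:2].astype(np.float32)),len(q),'slope',c.round(3), q.min(0),q.max(0))
print(monitor.state()['position'])
cv2.imwrite('pics/l2.png',np.hstack([np.load('pics/l_scene.npz')['image'][60:360,100:480,::-1],np.load('pics/l_side.npz')['image'][60:360,150:530,::-1]]))
```

```text
scene ((0.4494958519935608, 0.11185350269079208), 0.0513046495616436) 794 slope [0.004 0.005 0.143] [0.40038385 0.0624944  0.13974358] [0.49915688 0.16200423 0.17306065]
side ((0.4447265863418579, 0.11493530124425888), 0.05221922695636749) 2332 slope [ 0.001 -0.028  0.143] [0.39342091 0.06396843 0.13703719] [0.49675601 0.16556576 0.19230821]
[0.4452263  0.11401908 0.14385397]
```

View pics/l2.png

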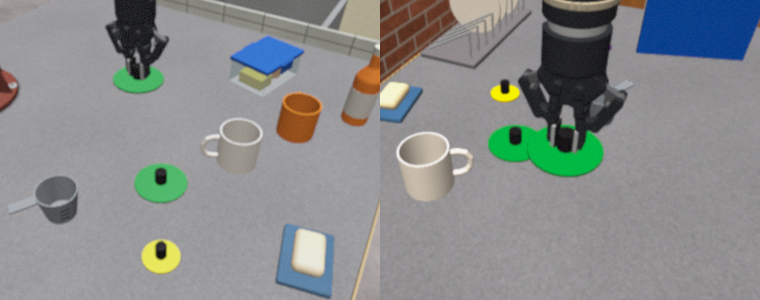

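The cover is held level: it is at crop-left (137,78) and crop-right (565,150). The shift needed to the mug is about +222 mm in x and +27 mm in y, and both cameras agree.

Emit:
move_arm --deltas '[1,10,0,0,0,0,-1,4,35,0,0,0,0,-1,8,65,0,0,0,0,-1,12,95,0,0,0,0,-1,16,125,0,0,0,0,-1,19,155,0,0,0,0,-1,23,185,0,0,0,0,-1,26,207,0,0,0,0,-1,27,218,0,0,0,0,-1,27,222,0,0,0,0,-1,27,222,0,0,0,0,-1,27,222,0,0,0,0,-1]'

```text
clock: 4.33
position: [0.6671, 0.141, 0.1445]
ee_rot: [0.707, 0.707, -0.001, -0.001]
force: [0.3, -0.3, -1.1]
gripper_width: 0.0228
gripper_force: 39.5
```

```bash
cat > m.py <<'E'
from h import *
import sys
for n in('scene','side'):
    d=grab(n,sys.argv[1]+n); X=world(d); hsv=cv2.cvtColor(d['image'],cv2.COLOR_RGB2HSV)
    g=(cv2.inRange(hsv,(45,120,40),(75,255,255))>0)&(X[...,2]>.06); q=X[g]
    print(n,cv2.minEnclosingCircle(q[:,:2].astype(np.float32)),len(q),np.linalg.lstsq(np.c_[q[:,:2]-q[:,:2].mean(0),np.ones(len(q))],q[:,2],rcond=None)[0].round(3))
s=monitor.state();print(s['position'],s['ee_rot'],s['force'],s['clock'])
E
python3 m.py a
```

```text
scene ((0.6695040464401245, 0.13904426991939545), 0.050856102257966995) 980 [-0.     0.01   0.143]
side ((0.6659271121025085, 0.14184044301509857), 0.05164060741662979) 1764 [-0.007 -0.013  0.143]
[0.66716118 0.14100094 0.14521847] [ 7.07090456e-01  7.07123048e-01 -2.23064117e-04 -1.80315853e-04] [-0.60986883  0.06013446 -1.43936373] 4.4333
```

The remaining error is about 2 mm in x. Next I lower it.

Emit:
move_arm --deltas '[0,2,10,0,0,0,-1,0,2,22,0,0,0,-1,0,2,34,0,0,0,-1,0,2,43,0,0,0,-1,0,2,48,0,0,0,-1,0,2,51,0,0,0,-1,0,2,53,0,0,0,-1,0,2,54,0,0,0,-1,0,2,54,0,0,0,-1,0,2,54,0,0,0,-1]'

```text
clock: 5.27
position: [0.6704, 0.141, 0.0918]
ee_rot: [0.707, 0.707, 0.0, 0.0]
force: [-0.2, 0.6, -1.5]
gripper_width: 0.0225
gripper_force: 39.5
```

Emit:
move_arm --deltas '[0,0,1,0,0,0,-1,0,0,2,0,0,0,-1,0,0,3,0,0,0,-1,0,0,3,0,0,0,-1,0,0,3,0,0,0,-1]'

```text
clock: 5.68
position: [0.67, 0.141, 0.0882]
ee_rot: [0.707, 0.707, -0.0, -0.0]
force: [0.2, 0.1, -1.6]
gripper_width: 0.0228
gripper_force: 39.5
```

```bash
python3 m.py b
```

```text
scene ((0.6730197668075562, 0.13870351016521454), 0.05113906040787697) 956 [0.001 0.015 0.087]
side ((0.6688706278800964, 0.14148198068141937), 0.052002277225255966) 1663 [-0.01  -0.012  0.087]
[0.67007805 0.14099488 0.08837509] [7.07105456e-01 7.07108101e-01 4.41076797e-05 7.40319376e-05] [-0.39130151  0.48230571 -1.38530035] 5.7833
```

Emit:
move_arm --deltas '[0,0,1,0,0,0,-1,0,0,1.5,0,0,0,-1,0,0,1.5,0,0,0,-1,0,0,1.5,0,0,0,-1]'

```text
clock: 6.12
position: [0.6702, 0.141, 0.0877]
ee_rot: [0.707, 0.707, 0.0, 0.0]
force: [-3.0, -0.0, 5.7]
gripper_width: 0.0226
gripper_force: 40.1
```

Contact at 5.7 N with the height as expected, so the cover is seated. I open gently.

Emit:
move_arm --deltas '[0,0,-0.5,0,0,0,-1,0,0,-0.5,0,0,0,-0.3,0,0,-0.5,0,0,0,-0.1,0,0,-0.5,0,0,0,0.2,0,0,-0.5,0,0,0,0.6,0,0,-0.5,0,0,0,1,0,0,-0.5,0,0,0,1,0,0,-0.5,0,0,0,1,0,0,-0.5,0,0,0,1,0,0,-0.5,0,0,0,1]'

```text
clock: 6.95
position: [0.67, 0.141, 0.0873]
ee_rot: [0.707, 0.707, 0.0, 0.0]
force: [0.3, -0.5, 0.3]
gripper_width: 0.0853
gripper_force: 0.0
```

Emit:
move_arm --deltas '[0,0,-10,0,0,0,1,0,0,-30,0,0,0,1,0,0,-55,0,0,0,1,0,0,-80,0,0,0,1,0,0,-105,0,0,0,1,0,0,-120,0,0,0,1,0,0,-120,0,0,0,1,0,0,-120,0,0,0,1]'

```text
clock: 7.62
position: [0.6708, 0.141, 0.209]
ee_rot: [0.707, 0.707, 0.001, 0.001]
force: [-0.2, -0.4, -0.4]
gripper_width: 0.0855
gripper_force: 0.0
```

```bash
python3 m.py c; python3 -c "
from h import *
cv2.imwrite('pics/e.png',np.hstack([np.load('pics/cscene.npz')['image'][60:360,100:480,::-1],np.load('pics/cside.npz')['image'][60:360,100:480,::-1]]))"
```

```text
scene ((0.6724324822425842, 0.13846799731254578), 0.05291805788874626) 1150 [0.001 0.001 0.087]
side ((0.6691738963127136, 0.14191046357154846), 0.0518878810107708) 1988 [ 0.008 -0.014  0.086]
[0.66966151 0.14098188 0.20638677] [ 7.07122811e-01  7.07090515e-01 -4.20325938e-04 -3.94993611e-04] [-0.64634235  0.68600402 -0.04099903] 7.7167
```

View pics/e.png

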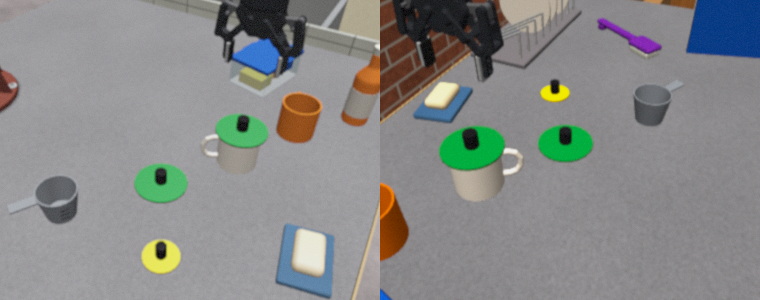

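The cover sits level and centred on the white mug, at crop-left (241,132) and crop-right (472,147). The gripper is clear and nothing else has moved.

```bash
python3 -c "
from h import *
print(ticket.finish_job())"
```

```text
the job is handed in; nothing more can be done
None
```

I lowered the green cover onto the white mug and released it; the last camera check showed it level and within about 2 mm of centre on the rim, and I handed the job in at about 8 s (no verdict was returned).

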